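Fit a twist-in pipe saddle to a strut channel and lay the vacuum line

TASK

Fit the loose steel pipe saddle with the orange collar to the near strut channel, in line with the saddle already on the far channel: feel lightly for the slot, pass its T-head down through it, press it down against its spring, turn it a quarter and let it rise so that it locks under the lips, never forcing it. Then gently lay the flanged vacuum pipe from its wooden rest into both saddles, let go, and leave the other things on the bench alone.

Things in the scene. Friction and masses are not known exactly. Their poses are not given: they have to be found in the camera images.
- frame: Fixed pipe-support frame. Origin: centre of its underside, on the bench. Two galvanised strut channels, 41 mm wide and high, 320 mm long, yellow end caps, run along its y on two 20 mm bars; tops 61 mm above the origin. Far channel at x = +80 mm exactly, near one about x = -80 mm: its bolts sit in slotted holes, so it is up to 10 mm off either way along x, unmeasured; it does not yield.
- near_slot (a point): Nominal middle of the near channel's slot, level with the channel's top; axes as the frame's. The slot runs along y, open upward, 22 mm wide between lips turned down 7 mm (2 mm thick); the cavity below is 37 mm wide, 39 mm deep from the top. The true centreline lies up to 10 mm off along x, otherwise each time: feel (or look) for it.
- far_saddle: Saddle like the loose one, fixed and locked on the far channel: frame x = +80 mm, y within 60 mm of the middle, origin (under its T-head) 48 mm above the frame's. Its x axis (trough) lies along the frame's x, its pipe seat is 44 mm above its origin.
- saddle: Loose galvanised pipe saddle with orange collar, 0.24 kg, upright on a black mat (3 mm thick). Origin: under the middle of its T-head, z up. Head 32 mm along x, 20 along y, corners cut to turn freely in the channel, 6 mm thick; on it at each end a tooth 3 mm tall, 12 wide, rounded on top, 14.2 to 16 mm from the middle, to hook outside the lips. Stud 12 mm thick. Turns either way.
- saddle_grip (a point): Where to grip the saddle: 50 mm above its origin on its axis. Cradle from 26 to 62 mm above the origin, 24 mm along x, 37 mm along y with flat outer faces to pinch across y. Trough 29 mm wide, open upward, runs along x like the T-head; pipe seat 44 mm above the origin.
- saddle_spring (a point): Middle of the saddle, 10 mm above its origin: rest height of the underside of the orange collar (38 mm across). A spring holds it down; it slides up 10 mm, from 4 N at first to 10 N at its hard stop. Saddle origin below channel top: 10 mm when the collar lands on the lips, 20 at the stop; the teeth clear the lips beyond 16; locked (turned across, let rise) 13.
- pipe: Flanged stainless pipe, tube diameter 25 mm, 260 mm long along its x, 40 mm flanges on the last 8 mm of both ends, 0.42 kg. Lies level in a plywood rest (notched uprights 75 mm either side of its middle), axis 44.5 mm above the bench. Origin: at mid-length, 12.5 mm below the axis as it starts; it may roll about x.
- pipe_mid (a point): Centre of the pipe, on its axis at mid-length: the place to grip it, fingers closing across the tube. Laid in both saddles it is 104.5 mm above the frame's origin, midway between the channels.
- small_saddle: A smaller brass-coloured saddle with a black collar, 21 mm wide, on the same mat, 120 to 140 mm from the other; the two may have swapped places. Not needed; leave it. Origin under its T-head.
- tape: Roll of masking tape, 100 mm across, bystander.
- preamp: Blue amplifier box, 100 x 65 x 35 mm, bystander.
- flange_clamp: Aluminium flange clamp ring, about 80 mm, bystander.
- spanner: Spanner lying on the bench, bystander.
- screwdriver: Screwdriver lying on the bench, bystander.
- centring_ring: Steel centring ring, 36 mm across, bystander.
- grease_jar: Small white jar, 54 mm across and 50 mm tall, bystander.

How it is judged (in metres and radians):
On the way, in this order (a step that is already met when the one before it is completed fails the run):
1. the saddle's T-head has passed down through the near channel's slot, trough along the channel (z of saddle in the frame of near_slot below -0.0085 m and x of saddle in the frame of near_slot between -0.014 and 0.014 m and angle between the x axis of saddle and the y axis of frame, either way round below 0.2 rad), for 0.05 s.
2. the saddle is turned across the channel, has risen so that its teeth hook the lips, stands upright and is let go (z of saddle in the frame of near_slot between -0.0148 and -0.0112 m and angle between the x axis of saddle and the x axis of frame, either way round below 0.25 rad and angle between saddle's own z axis and vertical below 0.08 rad and contact force between saddle and the fingers below 0.3 N), for 0.2 s.
At the end, for the whole second after the job is handed in: Saddle locked in the near channel: origin 11.2-14.8 mm below its top, upright, across within 0.2 rad, in line with the far saddle within 8 mm. Pipe in both saddles: axis 104.5 +-3 mm above the frame's origin, level within 0.03 rad, its middle within 28 mm of midway. All at rest, released (z of saddle in the frame of near_slot between -0.0148 and -0.0112 m and x of saddle in the frame of near_slot between -0.014 and 0.014 m and angle between the x axis of saddle and the x axis of frame, either way round below 0.2 rad and angle between saddle's own z axis and vertical below 0.08 rad and y of saddle in the frame of far_saddle between -0.008 and 0.008 m and z of pipe_mid in the frame of frame between 0.1015 and 0.1075 m and x of pipe_mid in the frame of frame between -0.028 and 0.028 m and y of pipe_mid in the frame of far_saddle between -0.008 and 0.008 m and angle between pipe's own x axis and vertical between 1.54 and 1.6 rad and angle between the x axis of pipe and the x axis of frame, either way round below 0.1 rad and linear speed of each of pipe, saddle below 0.01 m/s); the robot touches nothing.
It fails at once if the saddle is forced: more than 45 N between it and the support frame (contact force between saddle and frame above 45 N).
It fails at once if the pipe is dropped or pressed hard into a saddle (more than 40 N) (contact force between pipe and saddle above 40 N or contact force between pipe and far_saddle above 40 N).
It fails at once if a bystander is pushed out of its place (more than 20 mm) (distance of any of small_saddle, tape, preamp, flange_clamp, spanner, screwdriver, centring_ring, grease_jar from where it was at the start of the episode above 0.02 m).
It also fails if it takes over 72 s, if anything falls off the work surface, if the arm or the gripper's body presses on something with over 40 N, if the wrist force passes 120 N, or if a joint passes its speed limit or range.

ROBOT

A 6-joint arm with a two-finger parallel gripper is mounted at the origin on the work surface. World frame = base frame: x ahead of the robot, y to its left, z up, the work surface at z = 0. Lengths are in mm, angles in degrees, forces in N, time in s.
With the tool pointing down it reaches from about 350 to 975 mm from the base axis. Payload 4.9 kg.
Tool frame: the origin (TCP) lies between the finger pads; the fingertips stand 14 mm ahead of it and the grasp point (between the pads) lies 5 mm behind it; x points along the fingers, z is the direction in which the jaws open and shut, and the axes are right-handed (so a half turn about x gives the same grasp; the last joint's range is limited). The gripper opens to 85 mm and grips with 20 to 120 N. Pads are 22 mm wide; open, the fingers measure 114 mm over their backs; the gripper's body (76 mm by 85 mm) begins 54 mm behind the grasp point. The pads swing forward as they close: fully open they stand 13 mm farther back than shut.
Start: joints at [-80.271, 3.019, 92.412, -0, 84.569, -6.818], TCP at [177.996, -599.098, 245.304] pointing down, gripper open.
Joint ranges: [-172.51, 172.51], [-57.92, 126.97], [3.15, 148.05], [-58.71, 238.71], [5.1, 150.11], [-179.66, 179.66]. Speed limits (degrees/s): [147.25, 147.25, 180, 180, 180, 180].

INTERFACE

Orientations are given as [roll, pitch, yaw] about the fixed x, y, z axes, in that order (R = Rz(yaw) Ry(pitch) Rx(roll)).
In Python, from plant import status, optics, ctrl gives the robot as it stands.
- The arm moves only by the tool send_rows, never from a script. Its argument "increments" is a list that holds one entry, the list of rows, each a list of 7 numbers: the shift along the tool's x, y, z each as a share of 0.25 m, from -1 to 1, then the turn, a rotation vector about the tool's x, y, z each as a share of 90 degrees, from -1 to 1, then the opening, from 0 (shut) to 1 (fully open). In form: [[[x, y, z, wx, wy, wz, grip], ...]]. A call has 1 to 20 rows; each row shifts and turns the commanded pose from where the row before left it, along the tool's axes as they then stand; what a row does not reach is not made up. A row lasts 1/12 s, in which the tool goes at most 41.7 mm and 7.16 degrees, less where a joint would pass 70% of its speed; a pose out of reach is approached as far as the arm can. A call with a number of a shift or a turn outside -1 to 1 is refused whole. A call with a gripper value outside its range is refused whole. The fingers move at their own pace and stop on an object; "force" is the grip in N (left out, the last holds). Time passes only in rows, so rows that do not move let the fingers close. It gives the time, the measured TCP pose, the force and the opening at its end, in the units of the state.
- status.state(): the state, without advancing time (a new reading comes with each control period).
- optics.grab_frame(name): name is "side" or "top"; returns the picture (420x560x3 uint8, blue, green, red); there is no depth.
- optics.calibration(name): a dict with "fx", "fy", "cx", "cy" (pixels), "dist" ([k1, k2, p1, p2, k3] as OpenCV has them; the pictures are not rectified), "T" (4x4, takes a point from camera to world coordinates). Camera axes: x right, y down, z forward; pixel columns grow to the right and rows downward; lengths in mm; the calibration is good to about 2 mm. A picture is of the moment at which its call begins. calibration takes no time and is no camera call.
- ctrl.hand_in(): hands the job in, once; it reports no verdict.
The state is a dict: "time": time; "joint_positions": joint angles; "qd": joint speeds; "joint_efforts": joint torques, N m; "position": TCP position; "orientation": TCP orientation; "contact_force": force on the tool from outside, world axes, zero at the start; "wrist_torque": the same for the moment, N m; "grip_width": opening from 0.0 (shut) to 1.0 (fully open).
Only numpy, scipy, OpenCV 4.12 (cv2) and the standard library are available. Lean on these libraries where they do the work, as an engineer would, in place of code of your own. Each camera call takes 0.05 s, during which the arm holds its last target. There are 200 camera calls.

## Working session

There is one attempt and no reset: what is moved stays moved. The work goes in short steps, Python scripts to look and compute and a tool call to move; the robot and the scene stay as the last step left them, time stands still between calls to the robot, and variables do not carry over. Pictures are saved under pics/ and viewed, about 8 in all and at most 12, crops included, and the job is handed in when it is done.

Besides the shell and the picture viewer there is one more tool, called after ">>>" by a JSON object that holds its "name" and its "arguments". send_rows: Moves the arm, as the interface text tells. Shift numbers are shares of 0.25 m and turn numbers shares of 90 degrees, none past 1 either way. Its arguments: {"type":"object","properties":{"increments":{"type":"array","items":{"type":"array","items":{"type":"array","items":{"type":"number","minimum":-1,"maximum":1}}}},"force":{"type":"number"}},"required":["increments"]}

```bash
ls; mkdir -p pics
python3 - <<'E'
from plant import status, optics
import cv2
print(status.state())
for n in("side","top"):
    cv2.imwrite(f"pics/{n}0.png",optics.grab_frame(n)); print(n,optics.calibration(n))
E
```

```text
pics
{'time': 0.0, 'joint_positions': array([-8.02703612e+01,  3.05675531e+00,  9.24927811e+01,  1.13510274e-03,
        8.45686722e+01, -6.81938868e+00]), 'qd': array([ 0.13580352, -0.0379341 , -0.12998167, -0.06531988,  0.03078736,
        0.05359963]), 'joint_efforts': array([ 1.11049146e-04, -3.93686914e+01, -3.70172131e+01, -5.76172351e-05,
        7.33346416e-03, -1.32044084e-05]), 'position': array([ 177.91347623, -598.51839644,  244.06125539]), 'orientation': array([172.63302149,  89.88178597,  99.18194041]), 'contact_force': array([ 0.50349958, -0.05285894, -0.23109139]), 'wrist_torque': array([ 0.03957536,  0.01983785, -0.00329781]), 'grip_width': 1.0008633547409664}
side {'fx': 409.68277089206344, 'fy': 409.68277089206344, 'cx': 274.3063772975856, 'cy': 216.69154077327025, 'dist': array([0.04087442, 0.        , 0.        , 0.        , 0.        ]), 'T': array([[-9.52213280e-01,  2.23275392e-01, -2.08417773e-01,
         8.05892465e+02],
       [ 3.05429592e-01,  6.92442749e-01, -6.53632775e-01,
         7.72485790e+02],
       [-1.62273891e-03, -6.86054764e-01, -7.27548093e-01,
         9.45210587e+02],
       [ 0.00000000e+00,  0.00000000e+00,  0.00000000e+00,
         1.00000000e+00]])}
top {'fx': 507.6032139877645, 'fy': 507.6032139877645, 'cx': 277.87084230482117, 'cy': 206.41820207139713, 'dist': array([-0.03401956,  0.        ,  0.        ,  0.        ,  0.        ]), 'T': array([[-1.55265065e-02, -9.87173008e-01,  1.58897391e-01,
         2.91998601e+02],
       [-9.99848767e-01,  1.40836290e-02, -1.02026852e-02,
         1.14515019e+01],
       [ 7.83396349e-03, -1.59031772e-01, -9.87242384e-01,
         1.62832120e+03],
       [ 0.00000000e+00,  0.00000000e+00,  0.00000000e+00,
         1.00000000e+00]])}
```

View pics/top0.png

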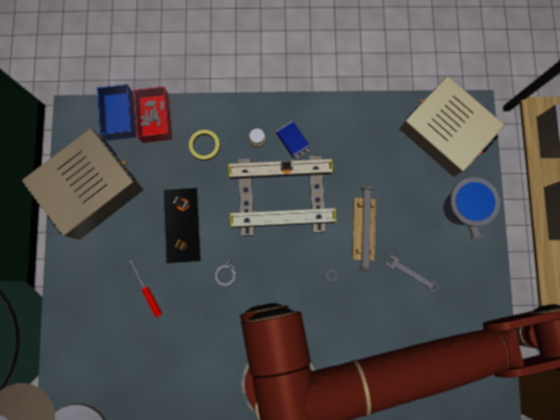

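View pics/side0.png

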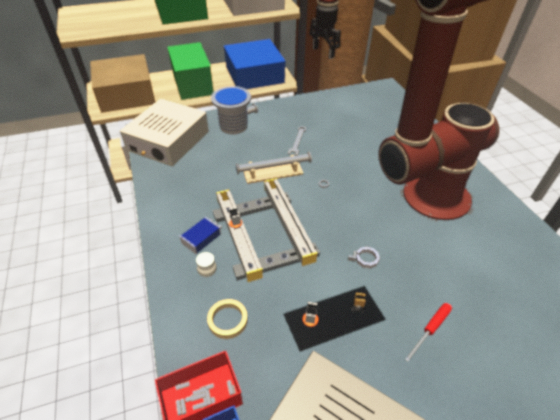

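```bash
cat > h.py <<'E'
import numpy as np, cv2
from plant import optics,status
from scipy.spatial.transform import Rotation as R
def ray(n,px):
    c=optics.calibration(n);K=np.array([[c['fx'],0,c['cx']],[0,c['fy'],c['cy']],[0,0,1]])
    p=cv2.undistortPoints(np.float64(px).reshape(-1,1,2),K,c['dist']).reshape(-1,2)
    d=np.c_[p,np.ones(len(p))]@c['T'][:3,:3].T
    return c['T'][:3,3],d
def plane(n,px,z):
    o,d=ray(n,px); return o+d*((z-o[2])/d[:,2])[:,None]
def proj(n,P):
    c=optics.calibration(n);K=np.array([[c['fx'],0,c['cx']],[0,c['fy'],c['cy']],[0,0,1]])
    T=np.linalg.inv(c['T']);return cv2.projectPoints(np.float64(P).reshape(-1,1,3),cv2.Rodrigues(T[:3,:3])[0],T[:3,3],K,c['dist'])[0].reshape(-1,2)
def two(pt,ps):
    a,u=ray('top',[pt]);b,v=ray('side',[ps]);u=u[0];v=v[0]
    s=np.linalg.lstsq(np.c_[u,-v],b-a,rcond=None)[0]
    p,q=a+s[0]*u,b+s[1]*v; return (p+q)/2,np.linalg.norm(p-q)
def crop(im,x0,x1,y0,y1,k,f):
    cv2.imwrite(f,cv2.resize(im[y0:y1,x0:x1],None,fx=k,fy=k,interpolation=cv2.INTER_CUBIC))
E
python3 - <<'E'
from h import *
t=cv2.imread('pics/top0.png');s=cv2.imread('pics/side0.png')
crop(t,160,385,135,275,3.5,'pics/tc.png')
crop(s,190,400,145,350,2.9,'pics/sc.png')
for n,im in(('top',t),('side',s)):
    h=cv2.cvtColor(im,cv2.COLOR_BGR2HSV)
    for nm,lo,hi in(('yellow',(20,100,90),(35,255,255)),('orange',(3,150,120),(17,255,255))):
        m=cv2.inRange(h,lo,hi);k,l,st,c=cv2.connectedComponentsWithStats(m)
        for i in range(1,k):
            if st[i,4]>=5:print(n,nm,st[i],c[i].round(2))
E
```

```text
top yellow [189 130  31  30 319] [203.83 144.43]
top yellow [330 159   3  14  33] [331.03 165.12]
top yellow [228 164   3  13  31] [229.   169.74]
top yellow [333 208   3  14  32] [334.22 214.34]
top yellow [230 213   3  14  34] [230.82 219.5 ]
top orange [283 170   8   3  20] [286.2  170.85]
top orange [178 207   6   3  12] [180.25 208.08]
side yellow [264 177  13  11  71] [270.94 181.42]
side yellow [219 190   9  10  49] [223.73 194.53]
side yellow [302 252  16  13 131] [309.02 258.15]
side yellow [246 268  17  13 144] [254.26 274.35]
side yellow [212 303  30  15  58] [224.78 307.81]
side yellow [212 325  33  12  52] [228.94 332.37]
side orange [433 122  29  23 397] [447.11 132.7 ]
side orange [402 138  34  20 236] [420.57 149.  ]
side orange [405 180  27  32 224] [413.02 194.5 ]
side orange [431 191  39  27 363] [454.18 208.58]
side orange [418 206   5   3   9] [420.22 207.11]
side orange [424 207   2   5   5] [424.6 209. ]
side orange [230 222  10   6  27] [234.04 224.85]
side orange [355 300  10   5  30] [359.43 301.8 ]
side orange [302 314  17  13  96] [310.1  321.11]
```

View pics/tc.png

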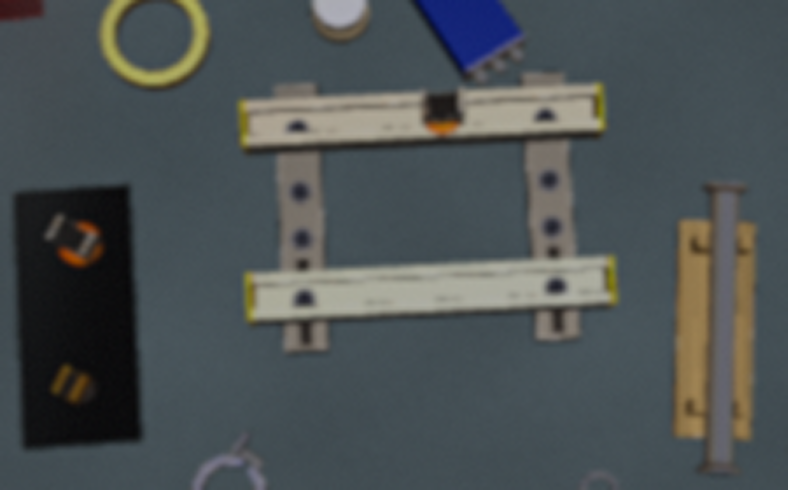

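View pics/sc.png

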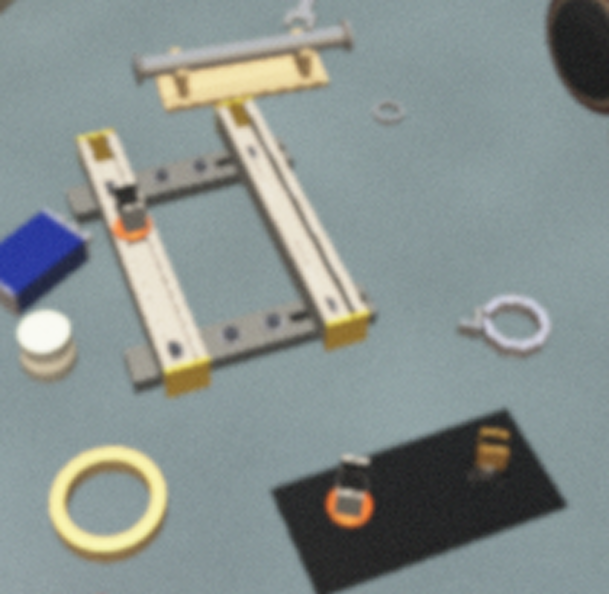

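Run:
```python
from h import *
T={'fr':(331.03,165.12),'fl':(229,169.74),'nr':(334.22,214.34),'nl':(230.82,219.5)}
for k,v in T.items(): print(k,plane('top',[v],61)[0].round(1))
A=plane('top',list(T.values()),61)
d=(A[1]-A[0]+A[3]-A[2]);yaw=np.degrees(np.arctan2(-d[0],d[1]));print('yaw',yaw)
c0=A[:2].mean(0);print('far mid',c0)
# rectified at z=61: frame coords origin = A mean; rows = -xf, cols=-yf, 2px/mm
ex=np.array([np.cos(np.radians(yaw)),np.sin(np.radians(yaw))]);ey=np.array([-ex[1],ex[0]])
O=c0[:2]-80*ex
xs=np.arange(130,-130,-.5);ys=np.arange(190,-190,-.5)
Y,X=np.meshgrid(ys,xs)
P=np.stack([O[0]+X*ex[0]+Y*ey[0],O[1]+X*ex[1]+Y*ey[1],np.full(X.shape,61.)],-1)
out=[]
for n in('top','side'):
    im=cv2.imread(f'pics/{n}0.png')
    q=proj(n,P).reshape(*X.shape,2).astype(np.float32)
    w=cv2.remap(im,q[...,0],q[...,1],cv2.INTER_CUBIC);out.append(w)
    g=w.astype(float).sum(2)/3
    for a,b in((100,130),(40,80),(-60,-30),(-120,-90)):
        m=(ys>a)&(ys<b); pr=g[:,m].mean(1)
        print(n,a,'near',[(int(x),int(v)) for x,v in zip(xs,pr) if x==int(x) and int(x)%2==0 and -115<x<-45])
    m=(ys>-60)&(ys<-30);pr=g[:,m].mean(1);print('far',[(int(x),int(v)) for x,v in zip(xs,pr) if int(x)==x and int(x)%2==0 and 45<x<115])
cv2.imwrite('pics/rect.png',cv2.resize(np.vstack(out),None,fx=.75,fy=.57))
print(O,yaw)
```

```text
fr [ 674.6 -175.5   61. ]
fl [664. 148.  61.]
nr [ 516.7 -180.4   61. ]
nl [505.1 142.4  61. ]
yaw 1.9674194058035335
far mid [669.28847982 -13.74200911  61.        ]
top 100 near [(-46, 104), (-48, 94), (-50, 87), (-52, 87), (-54, 94), (-56, 111), (-58, 134), (-60, 152), (-62, 161), (-64, 158), (-66, 151), (-68, 148), (-70, 151), (-72, 152), (-74, 144), (-76, 131), (-78, 115), (-80, 103), (-82, 97), (-84, 95), (-86, 101), (-88, 115), (-90, 138), (-92, 156), (-94, 163), (-96, 152), (-98, 127), (-100, 92), (-102, 67), (-104, 66), (-106, 75), (-108, 86), (-110, 89), (-112, 91), (-114, 91)]
top 40 near [(-46, 76), (-48, 75), (-50, 74), (-52, 76), (-54, 85), (-56, 104), (-58, 132), (-60, 154), (-62, 163), (-64, 161), (-66, 153), (-68, 148), (-70, 152), (-72, 160), (-74, 165), (-76, 167), (-78, 167), (-80, 167), (-82, 166), (-84, 165), (-86, 162), (-88, 160), (-90, 161), (-92, 165), (-94, 165), (-96, 155), (-98, 129), (-100, 93), (-102, 65), (-104, 58), (-106, 66), (-108, 75), (-110, 78), (-112, 78), (-114, 78)]
top -60 near [(-46, 75), (-48, 74), (-50, 74), (-52, 74), (-54, 85), (-56, 10
[... 2666 characters left out ...]
74, 214), (-76, 215), (-78, 213), (-80, 205), (-82, 188), (-84, 164), (-86, 145), (-88, 145), (-90, 166), (-92, 192), (-94, 208), (-96, 213), (-98, 208), (-100, 195), (-102, 180), (-104, 167), (-106, 160), (-108, 157), (-110, 157), (-112, 157), (-114, 158)]
far [(114, 105), (112, 105), (110, 103), (108, 102), (106, 101), (104, 108), (102, 131), (100, 165), (98, 195), (96, 211), (94, 213), (92, 205), (90, 184), (88, 154), (86, 122), (84, 100), (82, 95), (80, 99), (78, 104), (76, 108), (74, 108), (72, 103), (70, 100), (68, 101), (66, 107), (64, 118), (62, 129), (60, 133), (58, 129), (56, 120), (54, 111), (52, 107), (50, 107), (48, 108), (46, 109)]
[589.33563897 -16.48850502] 1.9674194058035335
```

View pics/rect.png

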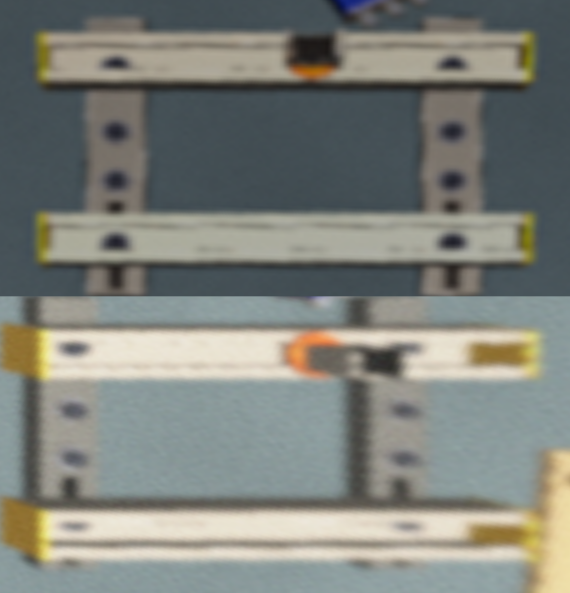

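The slots, caps and rests are clear: far saddle at about crop pixel (312,50) in the rectified top panel, near slot centre about x = -78 in the frame. I'll swing the arm toward the middle while finishing the measurements.

>>> {"name": "send_rows", "arguments": {"increments": [[[0,0.12,-0.103,0,0,0,1],[0,0.12,-0.103,0,0,0,1],[0,0.12,-0.103,0,0,0,1],[0,0.12,-0.103,0,0,0,1],[0,0.12,-0.103,0,0,0,1],[0,0.12,-0.103,0,0,0,1],[0,0.12,-0.103,0,0,0,1],[0,0.12,-0.103,0,0,0,1],[0,0.12,-0.103,0,0,0,1],[0,0.12,-0.103,0,0,0,1],[0,0.12,-0.103,0,0,0,1],[0,0.12,-0.103,0,0,0,1],[0,0.12,-0.103,0,0,0,1],[0,0.12,-0.103,0,0,0,1],[0,0.12,-0.103,0,0,0,1]]], "force": 30}}

```text
time: 1.35
position: [499.8, -98.6, 245.0]
orientation: [-111.7, 90.0, 174.8]
contact_force: [-0.4, -0.6, -1.3]
grip_width: 1.0
```

```bash
cat >> h.py <<'E'
def rect(n,im,cx,cy,z,w,h,k,yaw=0):
    # rows down = -x, cols right = -y (frame rotated by yaw deg), k px/mm
    e=np.radians(yaw);xs=np.arange(h/2,-h/2,-1/k);ys=np.arange(w/2,-w/2,-1/k);Y,X=np.meshgrid(ys,xs)
    P=np.stack([cx+X*np.cos(e)-Y*np.sin(e),cy+X*np.sin(e)+Y*np.cos(e),np.full(X.shape,float(z))],-1)
    q=proj(n,P).reshape(*X.shape,2).astype(np.float32)
    return cv2.remap(im,q[...,0],q[...,1],cv2.INTER_CUBIC)
def go(p,psi,n):
    """rows (n) to reach tcp p with R=Rz(psi)Ry(90) from measured pose"""
    s=status.state();R0=R.from_euler('xyz',s['orientation'],degrees=True);R1=R.from_euler('zy',[psi,90],degrees=True) if 0 else R.from_matrix(R.from_euler('z',psi,degrees=True).as_matrix()@R.from_euler('y',90,degrees=True).as_matrix())
    d=np.array(p)-s['position'];rv=np.degrees((R0.inv()*R1).as_rotvec())
    M=R0.as_matrix();psi0=np.degrees(np.arctan2(M[1,1],M[0,1]))-90
    print('pos',s['position'].round(1),'psi',round(psi0,2),'z-down err',(M[:,0]).round(4),'F',s['contact_force'].round(1),'t',round(s['time'],2),'g',round(s['grip_width'],3))
    print('shift/row',(R0.inv().apply(d)/250/n).round(4),'turn/row',(rv/90/n).round(4),'mm/row',np.linalg.norm(d)/n)
E
python3 - <<'E'
from h import *
t=cv2.imread('pics/top0.png');s=cv2.imread('pics/side0.png')
c=plane('top',[(180.25,208.08)],15)[0];cs=plane('side',[(310.1,321.1)],15)[0];print('loose',c,cs)
f=plane('top',[(286.2,170.85)],65)[0];fs=plane('side',[(234.04,224.85)],65)[0];print('far',f,fs)
a=plane('top',[(367.4,188.4),(365.4,268.4)],44.5);print('pipe',a)
P=[]
for n,im in(('top',t),('side',s)):
    P.append(np.hstack([rect(n,im,cs[0],cs[1],65,90,90,4),rect(n,im,a[:,0].mean(),a[:,1].mean(),44.5,100,300,1.2)]))if 0 else P.append(cv2.resize(rect(n,im,cs[0],cs[1],65,90,90,4),(350,350)))
Q=[cv2.rotate(rect(n,im,a[:,0].mean(),a[:,1].mean(),44.5,100,300,1.15),cv2.ROTATE_90_CLOCKWISE) for n,im in(('top',t),('side',s))]
q=np.hstack(Q);p=np.hstack(P);q=cv2.resize(q,(700,235))
cv2.imwrite('pics/det.png',np.vstack([p,q]));print(q.shape,a.mean(0))
E
```

```text
loose [550.72968406 308.87089738  15.        ] [563.92662867 307.312607    15.        ]
far [656.93516555 -32.75687192  65.        ] [674.73391743 -23.16702916  65.        ]
pipe [[ 600.99782218 -291.10341338   44.5       ]
 [ 347.91238295 -273.93985719   44.5       ]]
(235, 700, 3) [ 474.45510256 -282.52163529   44.5       ]
```

View pics/det.png

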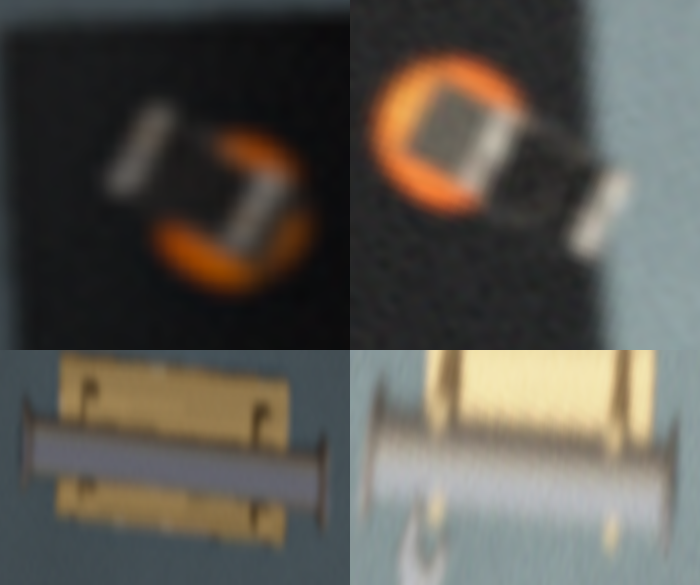

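Rectified at z = 65, the loose saddle's wall tops sit at (141,148) and (254,213) in the top panel. In the side panel they sit at (148,150) and (253,213). That puts its centre near (562.4, 301.2), with its y axis at about 60.5°.

>>> {"name": "send_rows", "arguments": {"increments": [[[0,0.063,-0.133,0,0,0,1],[0,0.063,-0.133,0,0,0,1],[0,0.063,-0.133,0,0,0,1],[0,0.063,-0.133,0,0,0,1],[0,0.063,-0.133,0,0,0,1],[0,0.063,-0.133,0,0,0,1],[0,0.063,-0.133,0,0,0,1],[0,0.063,-0.133,0,0,0,1],[0,0.063,-0.133,0,0,0,1],[0,0.063,-0.133,0,0,0,1],[0,0.063,-0.133,0,0,0,1]]]}}

```text
time: 2.27
position: [560.9, 301.1, 244.6]
orientation: [-78.2, 89.9, -151.7]
contact_force: [0.4, 0.4, -0.1]
grip_width: 1.005
```

>>> {"name": "send_rows", "arguments": {"increments": [[[0.025,0,0,-0.0745,0,0,1],[0.025,0,0,-0.0745,0,0,1],[0.025,0,0,-0.0745,0,0,1],[0.025,0,0,-0.0745,0,0,1],[0.025,0,0,-0.0745,0,0,1],[0.025,0,0,-0.0745,0,0,1],[0.025,0,0,-0.0745,0,0,1],[0.025,0,0,-0.0745,0,0,1],[0.025,0,0,-0.0745,0,0,1],[0.025,0,0,-0.0745,0,0,1],[0.025,0,0,-0.0745,0,0,1],[0.025,0,0,-0.0745,0,0,1],[0.025,0,0,-0.0745,0,0,1],[0.025,0,0,-0.0745,0,0,1],[0.025,0,0,-0.0745,0,0,1],[0.025,0,0,-0.0745,0,0,1],[0.025,0,0,-0.0745,0,0,1],[0.025,0,0,-0.0745,0,0,1],[0.025,0,0,-0.0745,0,0,1],[0.025,0,0,-0.0745,0,0,1]]]}}

```text
time: 3.93
position: [560.8, 299.1, 119.3]
orientation: [140.1, 89.9, -159.0]
contact_force: [0.5, 0.3, -0.3]
grip_width: 1.002
```

Run:
```python
from h import *
go([562.4,301.2,45],60.5,8)
```

```text
pos [560.8 299.1 119.3] psi 60.98 z-down err [-1.1e-03 -4.0e-04 -1.0e+00] F [ 0.5  0.3 -0.3] t 3.93 g 1.002
shift/row [ 0.0372 -0.0002  0.0013] turn/row [ 0.0007 -0.0001 -0.0001] mm/row 9.294922795374246
```

>>> {"name": "send_rows", "arguments": {"increments": [[[0.037,0,0.0013,0,0,0,1],[0.037,0,0.0013,0,0,0,1],[0.037,0,0.0013,0,0,0,1],[0.037,0,0.0013,0,0,0,1],[0.037,0,0.0013,0,0,0,1],[0.037,0,0.0013,0,0,0,1],[0.037,0,0.0013,0,0,0,1],[0.037,0,0.0013,0,0,0,1],[0,0,0,0,0,0,0.5],[0,0,0,0,0,0,0.3],[0,0,0,0,0,0,0.3],[0,0,0,0,0,0,0.3],[0,0,0,0,0,0,0.3],[0,0,0,0,0,0,0.3],[0,0,0,0,0,0,0.3],[0,0,0,0,0,0,0.3],[0,0,0,0,0,0,0.3],[0,0,0,0,0,0,0.3]]], "force": 40}}

```text
time: 5.43
position: [563.3, 301.8, 47.4]
orientation: [-40.2, 89.9, 20.4]
contact_force: [0.3, 0.0, 4.9]
grip_width: 0.425
```

Run:
```python
from h import *
s=status.state();print(s['contact_force'],s['wrist_torque'],s['position'])
t,d=optics.grab_frame('top'),optics.grab_frame('side')
cv2.imwrite('pics/g.png',np.hstack([rect('top',t,562,301,65,95,120,4)[:,:380],rect('side',d,562,301,65,95,120,4)[:,:380]]))
```

```text
[0.26434183 0.0466926  4.89684312] [-0.04229399  0.00139623  0.02001872] [563.28493184 301.79344032  47.36841224]
```

View pics/g.png

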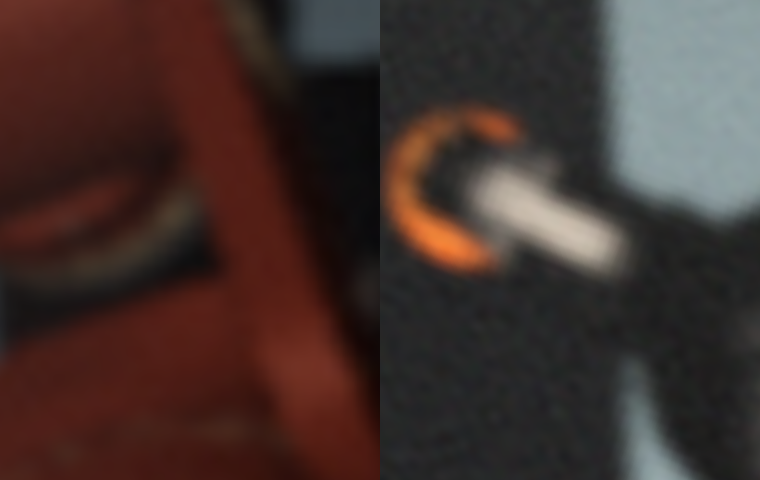

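Grip holds at opening 0.425 (36 mm): the side panel shows the fingers across the walls. I'll lift and turn it to the slot.

>>> {"name": "send_rows", "arguments": {"increments": [[[-0.02,0,0,0,0,0,0.3],[-0.04,0,0,0,0,0,0.3],[-0.04,0,0,0,0,0,0.3],[-0.04,0,0,0.06,0,0,0.3],[-0.04,0,0,0.06,0,0,0.3],[-0.04,0,0,0.06,0,0,0.3],[-0.04,0,0,0.06,0,0,0.3],[-0.04,0,0,0.06,0,0,0.3],[-0.04,0,0,0.06,0,0,0.3],[-0.04,0,0,0.06,0,0,0.3],[-0.04,0,0,0.06,0,0,0.3],[0,0,0,0.06,0,0,0.3],[0,0,0,0.06,0,0,0.3],[0,0,0,0.06,0,0,0.3],[0,0,0,0,0,0,0.3]]]}}

```text
time: 6.78
position: [562.3, 301.5, 151.8]
orientation: [168.5, 90.0, 169.7]
contact_force: [-1.0, -0.0, -2.0]
grip_width: 0.432
```

Run:
```python
from h import *
go([512.3,-37.8,150],1.97,10)
```

```text
pos [562.3 301.5 151.8] psi 1.17 z-down err [-1.e-04  0.e+00 -1.e+00] F [-1. -0. -2.] t 6.78 g 0.432
shift/row [ 0.0007 -0.1353 -0.0228] turn/row [-0.0009 -0.     -0.    ] mm/row 34.295009618995905
```

>>> {"name": "send_rows", "arguments": {"increments": [[[0,-0.135,-0.023,-0.001,0,0,0.3],[0,-0.135,-0.023,-0.001,0,0,0.3],[0,-0.135,-0.023,-0.001,0,0,0.3],[0,-0.135,-0.023,-0.001,0,0,0.3],[0,-0.135,-0.023,-0.001,0,0,0.3],[0,-0.135,-0.023,-0.001,0,0,0.3],[0,-0.135,-0.023,-0.001,0,0,0.3],[0,-0.135,-0.023,-0.001,0,0,0.3],[0,-0.135,-0.023,-0.001,0,0,0.3],[0,-0.135,-0.023,-0.001,0,0,0.3],[0.03,0,0,0,0,0,0.3],[0.03,0,0,0,0,0,0.3],[0.03,0,0,0,0,0,0.3],[0.03,0,0,0,0,0,0.3],[0,0,0,0,0,0,0.3],[0,0,0,0,0,0,0.3]]]}}

```text
time: 8.12
position: [514.2, -36.3, 120.2]
orientation: [162.3, 89.9, 164.6]
contact_force: [-0.2, 0.9, -2.7]
grip_width: 0.425
```

Run:
```python
from h import *
go([512.3,-37.8,108],1.97,1)
d=optics.grab_frame('side');t=optics.grab_frame('top')
cv2.imwrite('pics/i.png',np.vstack([rect('side',d,512,-38,61,130,80,5,1.97),rect('top',t,512,-38,61,130,40,5,1.97)]))
```

```text
pos [514.2 -36.3 120.2] psi 2.27 z-down err [-2.1e-03  6.0e-04 -1.0e+00] F [-0.2  0.9 -2.7] t 8.12 g 0.425
shift/row [ 0.0488 -0.0057 -0.0078] turn/row [ 0.0033 -0.0013 -0.0004] mm/row 12.431762275818476
```

View pics/i.png

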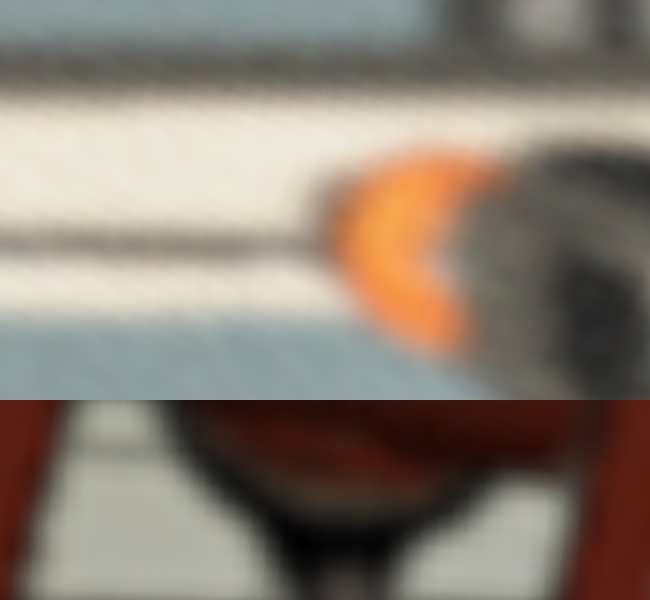

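>>> {"name": "send_rows", "arguments": {"increments": [[[0.008,0,0,0,0,0,0.3],[0.008,0,0,0,0,0,0.3],[0.008,0,0,0,0,0,0.3],[0.008,0,0,0,0,0,0.3],[0.008,0,0,0,0,0,0.3],[0.008,0,0,0,0,0,0.3],[0.006,0,0,0,0,0,0.3],[0,0,0,0,0,0,0.3],[0,0,0,0,0,0,0.3]]]}}

```text
time: 8.97
position: [514.7, -37.5, 107.7]
orientation: [167.2, 90.0, 169.3]
contact_force: [0.3, 0.2, -2.6]
grip_width: 0.429
```

>>> {"name": "send_rows", "arguments": {"increments": [[[0.004,0,0,0,0,0,0.3],[0.004,0,0,0,0,0,0.3],[0,0,0,0,0,0,0.3]]]}}

```text
time: 9.22
position: [514.7, -37.5, 105.6]
orientation: [161.1, 90.0, 163.2]
contact_force: [-0.4, -0.3, -2.6]
grip_width: 0.428
```

>>> {"name": "send_rows", "arguments": {"increments": [[[0.004,0,0,0,0,0,0.3],[0.004,0,0,0,0,0,0.3],[0,0,0,0,0,0,0.3]]]}}

```text
time: 9.47
position: [515.0, -37.5, 105.2]
orientation: [-174.9, 90.0, -172.8]
contact_force: [-4.2, 0.8, 5.7]
grip_width: 0.428
```

Contact on a lip at 105 mm with 8 N, and it pushes the tool toward -x, so I'll slide that way in small steps under light contact.

>>> {"name": "send_rows", "arguments": {"increments": [[[-0.002,0,-0.002,0,0,0,0.3],[0,0,-0.002,0,0,0,0.3],[0,0,-0.002,0,0,0,0.3],[0,0,0,0,0,0,0.3]]]}}

```text
time: 9.8
position: [514.4, -37.6, 105.2]
orientation: [-6.3, 89.8, -4.2]
contact_force: [2.3, 0.0, 2.4]
grip_width: 0.425
```

>>> {"name": "send_rows", "arguments": {"increments": [[[0,0,-0.002,0,0,0,0.3],[0,0,-0.002,0,0,0,0.3],[0,0,0,0,0,0,0.3]]]}}

```text
time: 10.05
position: [511.7, -37.7, 104.0]
orientation: [-176.9, 89.9, -174.8]
contact_force: [-0.6, -0.6, -2.0]
grip_width: 0.43
```

>>> {"name": "send_rows", "arguments": {"increments": [[[0.004,0,0,0,0,0,0.3],[0.004,0,0,0,0,0,0.3],[0.004,0,0,0,0,0,0.3],[0,0,0,0,0,0,0.3]]]}}

```text
time: 10.38
position: [511.2, -37.4, 100.0]
orientation: [168.3, 89.8, 170.5]
contact_force: [-0.3, -0.4, -2.4]
grip_width: 0.424
```

>>> {"name": "send_rows", "arguments": {"increments": [[[0.004,0,0,0,0,0,0.3],[0.004,0,0,0,0,0,0.3],[0.004,0,0,0,0,0,0.3],[0,0,0,0,0,0,0.3]]]}}

```text
time: 10.72
position: [512.1, -37.5, 98.0]
orientation: [165.8, 90.0, 168.0]
contact_force: [0.4, 0.0, -3.0]
grip_width: 0.429
```

>>> {"name": "send_rows", "arguments": {"increments": [[[0.006,0,0,0,0,0,0.3],[0.006,0,0,0,0,0,0.3],[0.006,0,0,0,0,0,0.3],[0.006,0,0,0,0,0,0.3],[0.006,0,0,0,0,0,0.3],[0,0,0,0,0,0,0.3],[0,0,0,0,0,0,0.3]]]}}

```text
time: 11.3
position: [512.5, -37.6, 91.3]
orientation: [-23.2, 90.0, -21.1]
contact_force: [-3.7, 0.6, 5.2]
grip_width: 0.429
```

>>> {"name": "send_rows", "arguments": {"increments": [[[0.006,0,0,0,0,0,0.3],[0.006,0,0,0,0,0,0.3],[0,0,0,0,0,0,0.3],[0,0,0,0,0,0,0.3]]]}}

```text
time: 11.63
position: [512.6, -37.6, 88.3]
orientation: [-12.8, 90.0, -10.7]
contact_force: [-2.7, 0.7, 5.4]
grip_width: 0.422
```

>>> {"name": "send_rows", "arguments": {"increments": [[[0.004,0,-0.003,0,0,0,0.3],[0.003,0,0,0,0,0,0.3],[0,0,0,0,0,0,0.3],[0,0,0,0,0,0,0.3]]]}}

```text
time: 11.97
position: [512.5, -37.7, 87.2]
orientation: [-3.8, 89.9, -1.7]
contact_force: [-2.5, -0.1, 6.6]
grip_width: 0.424
```

>>> {"name": "send_rows", "arguments": {"increments": [[[0,0,0,0.06,0,0,0.3],[0,0,0,0.06,0,0,0.3],[0,0,0,0.06,0,0,0.3],[0,0,0,0.06,0,0,0.3],[0,0,0,0.06,0,0,0.3]]]}}

```text
time: 12.38
position: [513.4, -38.0, 87.7]
orientation: [12.5, 89.7, -12.6]
contact_force: [0.4, -0.4, 5.4]
grip_width: 0.424
```

Run:
```python
from h import *
go([512,-37.7,87],-88,12)
print(status.state()['wrist_torque'])
```

```text
pos [513.4 -38.   87.7] psi -25.11 z-down err [ 0.0045 -0.001  -1.    ] F [ 0.4 -0.4  5.4] t 12.38 g 0.424
shift/row [ 0.0002 -0.0001 -0.0005] turn/row [ 0.0582  0.0002 -0.0002] mm/row 0.12838878980248894
[-0.00590983  0.14262707  0.01789305]
```

>>> {"name": "send_rows", "arguments": {"increments": [[[0.002,0,0,0.058,0,0,0.3],[0,0,0,0.058,0,0,0.3],[0,0,0,0.058,0,0,0.3],[0,0,0,0.058,0,0,0.3],[0,0,0,0.058,0,0,0.3],[0,0,0,0.058,0,0,0.3],[0,0,0,0.058,0,0,0.3],[0,0,0,0.058,0,0,0.3],[0,0,0,0.058,0,0,0.3],[0,0,0,0.058,0,0,0.3],[0,0,0,0.058,0,0,0.3],[0,0,0,0.058,0,0,0.3],[0,0,0,0,0,0,0.3]]]}}

```text
time: 13.47
position: [513.4, -38.1, 87.3]
orientation: [74.6, 89.7, -13.0]
contact_force: [-0.1, 0.2, 7.0]
grip_width: 0.428
```

Run:
```python
from h import *
go([512,-37.7,93],-88,1)
print(status.state()['wrist_torque'])
```

```text
pos [513.4 -38.1  87.3] psi -87.67 z-down err [ 0.0045 -0.001  -1.    ] F [-0.1  0.2  7. ] t 13.47 g 0.428
shift/row [-0.023  -0.0054 -0.0016] turn/row [ 0.0036  0.0008 -0.0029] mm/row 5.909073360137843
[ 0.02955178  0.11866453 -0.03683009]
```

>>> {"name": "send_rows", "arguments": {"increments": [[[0,-0.006,0,0.003,0.001,-0.003,0.3],[0,0,0,0,0,0,0.3],[-0.004,0,0,0,0,0,0.3],[-0.004,0,0,0,0,0,0.3],[0,0,0,0,0,0,0.3]]]}}

```text
time: 13.88
position: [512.9, -38.1, 89.6]
orientation: [94.2, 89.8, 6.4]
contact_force: [4.7, 0.3, 5.2]
grip_width: 0.429
```

>>> {"name": "send_rows", "arguments": {"increments": [[[-0.004,0,0,0,0,0,0.3],[-0.004,0,0,0,0,0,0.3],[-0.004,0,0,0,0,0,0.3],[0,0,0,0,0,0,0.3]]]}}

```text
time: 14.22
position: [510.8, -37.9, 91.2]
orientation: [-107.2, 89.8, 165.1]
contact_force: [3.4, -0.3, 5.3]
grip_width: 0.429
```

>>> {"name": "send_rows", "arguments": {"increments": [[[0,0.003,0,0,0,0,0.3],[0,0,0,0,0,0,0.3],[-0.004,0,0,0,0,0,0.3],[0,0,0,0,0,0,0.3],[0,0,0,0,0,0,0.3]]]}}

```text
time: 14.63
position: [510.7, -37.9, 91.5]
orientation: [-102.0, 89.7, 170.2]
contact_force: [3.1, -1.8, 4.5]
grip_width: 0.425
```

>>> {"name": "send_rows", "arguments": {"increments": [[[-0.004,0,0,0,0,0,0.3],[-0.002,0,0,0,0,0,0.3],[0,0,0,0,0,0,0.3]]]}}

```text
time: 14.88
position: [510.5, -37.7, 92.3]
orientation: [-104.4, 89.7, 167.9]
contact_force: [5.0, -3.3, 0.1]
grip_width: 0.426
```

Run:
```python
from h import *
d=optics.grab_frame('side')
w=rect('side',d,590.3,-16.5,63,150,240,4,1.97)
cv2.imwrite('pics/j.png',cv2.resize(w,None,fx=.62,fy=.62))
h=cv2.cvtColor(w,cv2.COLOR_BGR2HSV);m=cv2.inRange(h,(3,120,110),(20,255,255))
k,l,st,c=cv2.connectedComponentsWithStats(m)
for i in range(1,k):
    if st[i,4]>200:
        x,y,ww,hh,_=st[i];print('y left',75-x/4,'right',75-(x+ww)/4,'x top',120-y/4,'bot',120-(y+hh)/4,'c',75-c[i][0]/4,120-c[i][1]/4)
```

```text
y left 0.5 right -32.5 x top 97.75 bot 61.5 c -12.435225532917201 82.61173595571782
y left 1.0 right -35.5 x top -63.25 bot -95.0 c -13.386857047428194 -76.48380093520373
```

View pics/j.png

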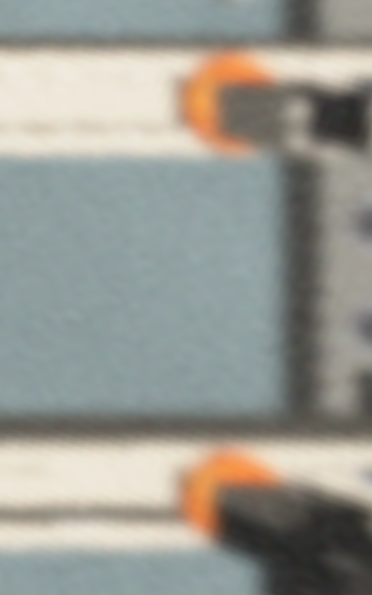

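Collar left edges in the rectified view are at y = 0.5 (far) and 1.0 (near), so the saddles are in line to about 0.5 mm. I'll relieve the sideways force and release.

>>> {"name": "send_rows", "arguments": {"increments": [[[0,0.004,0.002,0,0,0,0.3],[0,0,0,0,0,0,0.3],[0,0,0,0,0,0,0.3]]]}}

```text
time: 15.18
position: [510.7, -37.8, 92.3]
orientation: [-107.6, 89.5, 164.6]
contact_force: [-1.3, -0.6, 1.5]
grip_width: 0.425
```

>>> {"name": "send_rows", "arguments": {"increments": [[[0,0,0,0,0,0,0.5],[0,0,0,0,0,0,0.7],[0,0,0,0,0,0,0.7],[0,0,0,0,0,0,0.7],[0,0,0,0,0,0,0.7],[0,0,0,0,0,0,0.7],[0,0,0,0,0,0,0.7]]]}}

```text
time: 15.77
position: [511.8, -38.1, 93.0]
orientation: [-109.0, 89.7, 163.3]
contact_force: [-0.5, -0.3, -0.3]
grip_width: 0.696
```

>>> {"name": "send_rows", "arguments": {"increments": [[[-0.03,0,0,0,0,0,0.9],[-0.06,0,0,0,0,0,0.9],[-0.09,0,0,0,0,0,0.9],[-0.09,0,0,0,0,0,0.9],[-0.09,0,0,0,0,0,0.9],[-0.09,0,0,0,0,0,0.9],[-0.06,0,0,0,0,0,0.9],[0,0,0,0,0,0,0.9]]]}}

```text
time: 16.43
position: [514.7, -38.7, 225.8]
orientation: [80.8, 89.8, -7.0]
contact_force: [-0.0, -0.4, 0.9]
grip_width: 0.899
```

Run:
```python
from h import *
d=optics.grab_frame('side')
w=rect('side',d,590.3,-16.5,63,150,240,4,1.97)
h=cv2.cvtColor(w,cv2.COLOR_BGR2HSV);m=cv2.inRange(h,(3,120,110),(20,255,255))
k,l,st,c=cv2.connectedComponentsWithStats(m)
for i in range(1,k):
    if st[i,4]>200:
        x,y,ww,hh,_=st[i];print('y left',75-x/4,'right',75-(x+ww)/4,'x top',120-y/4,'bot',120-(y+hh)/4,'c',75-c[i][0]/4,120-c[i][1]/4)
w2=rect('side',d,590.3,-16.5,110,150,240,4,1.97)
# pipe: refined axis from side & top, initial images, plane z=44.5+? use both crops
cv2.imwrite('pics/k.png',np.hstack([cv2.resize(w,None,fx=.6,fy=.6),cv2.resize(w2,None,fx=.6,fy=.6)]))
go([474.5,-282.5,245],-93.9,7)
```

```text
y left 0.5 right -32.75 x top 98.0 bot 61.0 c -12.498100610107059 82.6464256935651
y left 1.25 right -35.5 x top -63.0 bot -94.75 c -13.36096841184829 -76.42859875396218
pos [513.7 -38.5 223.3] psi -87.76 z-down err [ 2.e-04  3.e-04 -1.e+00] F [-0.7 -0.4 -0.1] t 16.48 g 0.903
shift/row [-0.0125 -0.0278  0.1384] turn/row [ 0.0097 -0.     -0.    ] mm/row 35.434657754241336
```

View pics/k.png

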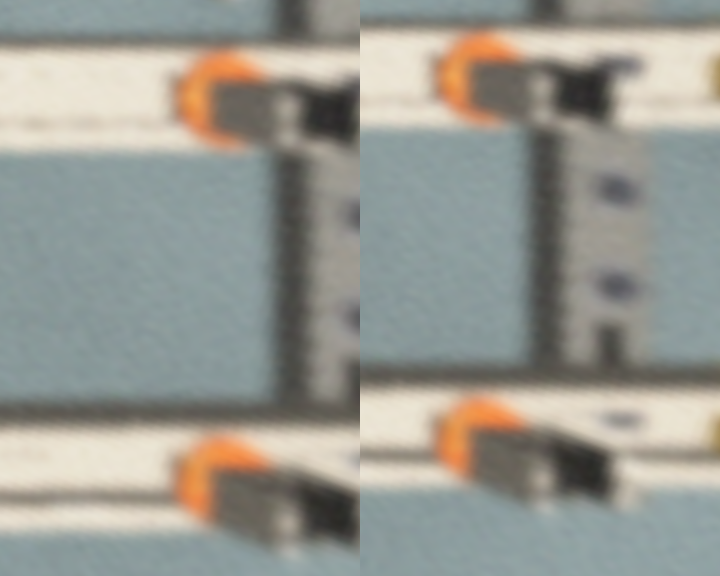

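Near saddle is released and unmoved (collar edge 1.25, far 0.5), and the cradles look alike in both panels. I'll refine the pipe while flying over.

>>> {"name": "send_rows", "arguments": {"increments": [[[-0.012,-0.026,0.138,0.01,0,0,0.9],[-0.012,-0.026,0.138,0.01,0,0,0.9],[-0.012,-0.026,0.138,0.01,0,0,0.9],[-0.012,-0.026,0.138,0.01,0,0,0.9],[0,-0.026,0.138,0.01,0,0,0.9],[0,-0.026,0.138,0.01,0,0,0.9],[0,-0.026,0.138,0.01,0,0,0.9],[0,0,0,0,0,0,0.9]]]}}

```text
time: 17.15
position: [462.9, -283.6, 230.5]
orientation: [-92.2, 89.5, 173.4]
contact_force: [-0.2, 0.4, -0.5]
grip_width: 0.897
```

Run:
```python
from h import *
for n in('top','side'):
    im=cv2.imread(f'pics/{n}0.png')
    w=rect(n,im,474.5,-282.5,44.5,100,300,2,-4)   # rows 600, x=+150..-150 ; cols y=+50..-50
    s=cv2.cvtColor(w,cv2.COLOR_BGR2HSV)[...,1].astype(float);g=w.mean(2)
    for a,b in((30,60),(-20,20),(-60,-30)):
        r=slice(int((150-b)*2),int((150-a)*2))
        print(n,a,'S',[int(v) for v in s[r].mean(0)[40:180:4]],'G',[int(v) for v in g[r].mean(0)[40:180:4]])
    # flange: columns near +-y 16..19
    for y0,y1 in((14,19),(-19,-14)):
        c=slice(int((50-y1)*2),int((50-y0)*2)); print(n,'flange',y0,[int(v) for v in g[:,c].mean(1)[:70:4]],[int(v) for v in g[:,c].mean(1)[-70::4]])
go([474.5,-282,45],-94,6)
```

```text
top 30 S [120, 120, 121, 121, 120, 121, 120, 117, 99, 70, 43, 18, 4, 12, 21, 23, 24, 16, 4, 43, 80, 105, 118, 121, 124, 123, 120, 103, 72, 23, 32, 49, 55, 52, 51] G [115, 116, 116, 117, 118, 118, 110, 96, 83, 78, 82, 91, 96, 100, 102, 103, 102, 101, 100, 99, 100, 104, 107, 108, 106, 104, 102, 96, 88, 81, 77, 77, 77, 77, 77]
top -20 S [121, 120, 120, 121, 121, 121, 121, 117, 104, 80, 45, 25, 5, 11, 18, 24, 23, 19, 8, 39, 78, 106, 116, 122, 122, 121, 112, 94, 63, 13, 29, 52, 55, 53, 51] G [116, 117, 118, 118, 118, 116, 112, 100, 87, 80, 82, 90, 96, 100, 102, 103, 102, 101, 100, 101, 104, 108, 112, 112, 110, 108, 106, 102, 96, 86, 80, 76, 76, 76, 77]
top -60 S [120, 120, 120, 120, 120, 121, 120, 117, 104, 78, 52, 26, 7, 10, 19, 23, 25, 18, 9, 37, 78, 103, 118, 122, 123, 122, 115, 100, 68, 27, 20, 48, 54, 55, 51] G [116, 118, 121, 122, 120, 116, 106, 95, 84, 79, 82, 89, 96, 100, 102, 102, 102, 101, 99, 98, 101, 107, 112, 113, 111, 108, 104, 101, 94, 87, 80, 76, 75, 74, 75]
top flange 14 [77, 77, 77, 77, 77, 77, 77, 78, 80, 77, 70, 59, 51, 50, 53, 60, 64, 66] [70, 70, 69, 66, 62, 58, 57, 
[... 1075 characters left out ...]
, 167, 174, 179, 183, 185, 185, 184, 181, 178, 172, 166, 160, 154, 150, 147, 146, 145, 145, 145, 145]
side flange 14 [151, 152, 153, 152, 150, 151, 152, 150, 141, 129, 114, 104, 99, 100, 101, 106, 110, 110] [108, 108, 104, 99, 92, 89, 91, 99, 111, 126, 135, 144, 147, 150, 151, 151, 151, 151]
side flange -19 [149, 149, 150, 150, 150, 151, 150, 149, 148, 145, 139, 135, 136, 140, 146, 151, 158, 164] [177, 177, 179, 179, 177, 173, 168, 159, 152, 149, 152, 157, 160, 158, 153, 148, 146, 147]
pos [ 462.9 -283.6  230.5] psi -94.42 z-down err [-7.8e-03  9.0e-04 -1.0e+00] F [-0.2  0.4 -0.5] t 17.15 g 0.897
shift/row [ 0.1236  0.0086 -0.0016] turn/row [-0.0008 -0.      0.0008] mm/row 30.983833441162968
```

>>> {"name": "send_rows", "arguments": {"increments": [[[0.1,0.01,-0.002,-0.001,0,0.001,0.9],[0.1,0.01,-0.002,-0.001,0,0.001,0.9],[0.1,0.01,0,-0.001,0,0.001,0.9],[0.1,0.01,0,-0.001,0,0.001,0.9],[0.1,0.01,0,-0.001,0,0,0.9],[0.08,0,0,0,0,0,0.9],[0.06,0,0,0,0,0,0.9],[0,0,0,0,0,0,0.9],[0,0,0,0,0,0,0.9]]]}}

```text
time: 17.9
position: [476.3, -277.5, 70.4]
orientation: [-149.5, 89.8, 116.9]
contact_force: [-0.5, -0.6, 0.1]
grip_width: 0.903
```

Run:
```python
from h import *
go([474.5,-282.5,41],-94,3)
```

```text
pos [ 476.3 -277.5   70.4] psi -93.59 z-down err [-0.0019  0.0038 -1.    ] F [-0.5 -0.6  0.1] t 17.9 g 0.903
shift/row [ 0.0392 -0.0019  0.0069] turn/row [ 0.0015 -0.0008  0.0005] mm/row 9.948919802208067
```

>>> {"name": "send_rows", "arguments": {"increments": [[[0.04,-0.002,0.007,0.001,-0.001,0,0.9],[0.04,-0.002,0.007,0.001,-0.001,0,0.9],[0.03,0,0.005,0,0,0,0.9],[0,0,0,0,0,0,0.9],[0,0,0,0,0,0,0.9]]]}}

```text
time: 18.32
position: [475.8, -283.5, 44.3]
orientation: [16.6, 89.9, -77.2]
contact_force: [-0.2, 0.6, 0.7]
grip_width: 0.899
```

Run:
```python
from h import *
go([474.5,-282.5,41],-94,3)
```

```text
pos [ 475.8 -283.5   44.3] psi -93.81 z-down err [ 3.0e-04 -1.4e-03 -1.0e+00] F [-0.2  0.6  0.7] t 18.32 g 0.899
shift/row [ 0.0044 -0.0018 -0.0012] turn/row [ 0.0007  0.0003 -0.0001] mm/row 1.2261576882321406
```

>>> {"name": "send_rows", "arguments": {"increments": [[[0.01,-0.004,-0.003,0,0,0,0.9],[0,0,0,0,0,0,0.6],[0,0,0,0,0,0,0.4],[0,0,0,0,0,0,0.2],[0,0,0,0,0,0,0.2],[0,0,0,0,0,0,0.2],[0,0,0,0,0,0,0.2],[0,0,0,0,0,0,0.2],[0,0,0,0,0,0,0.2],[0,0,0,0,0,0,0.2],[0,0,0,0,0,0,0.2]]]}}

```text
time: 19.23
position: [475.5, -282.9, 42.8]
orientation: [40.9, 89.8, -52.9]
contact_force: [-0.7, 2.5, 5.1]
grip_width: 0.277
```

>>> {"name": "send_rows", "arguments": {"increments": [[[-0.008,0,0,0,0,0,0.2],[-0.012,0,0,0,0,0,0.2],[-0.04,0,0,0,0,0,0.2],[-0.08,0,0,0,0,0,0.2],[-0.1,0,0,0,0,0,0.2],[-0.1,0,0,0,0,0,0.2],[-0.1,0,0,0,0,0,0.2],[-0.1,0,0,0,0,0,0.2],[-0.08,0,0,0,0,0,0.2],[-0.03,0,0,0,0,0,0.2],[0,0,0,0,0,0,0.2],[0,0,0,0,0,0,0.2]]]}}

```text
time: 20.23
position: [474.6, -282.3, 204.1]
orientation: [20.4, 89.9, -73.4]
contact_force: [0.1, -0.3, -4.4]
grip_width: 0.277
```

Run:
```python
from h import *
go([590.9,-34.8,200],-88,10)
print(status.state()['wrist_torque'])
```

```text
pos [ 474.6 -282.3  204.1] psi -93.8 z-down err [ 5.0e-04 -1.7e-03 -1.0e+00] F [ 0.1 -0.3 -4.4] t 20.23 g 0.277
shift/row [ 0.0015  0.0398 -0.1019] turn/row [-0.0064  0.0001 -0.    ] mm/row 27.344553858018905
[-0.01187446  0.03320826 -0.03269077]
```

>>> {"name": "send_rows", "arguments": {"increments": [[[0,0.04,-0.102,-0.0064,0,0,0.2],[0,0.04,-0.102,-0.0064,0,0,0.2],[0,0.04,-0.102,-0.0064,0,0,0.2],[0,0.04,-0.102,-0.0064,0,0,0.2],[0,0.04,-0.102,-0.0064,0,0,0.2],[0,0.04,-0.102,-0.0064,0,0,0.2],[0,0.04,-0.102,-0.0064,0,0,0.2],[0,0.04,-0.102,-0.0064,0,0,0.2],[0,0.04,-0.102,-0.0064,0,0,0.2],[0,0.04,-0.102,-0.0064,0,0,0.2],[0,0,0,0,0,0,0.2],[0,0,0,0,0,0,0.2]]]}}

```text
time: 21.23
position: [579.2, -28.4, 201.5]
orientation: [-67.2, 89.8, -155.1]
contact_force: [0.4, 0.2, -4.0]
grip_width: 0.271
```

Run:
```python
from h import *
go([590.9,-34.8,132],-88,6)
```

```text
pos [579.2 -28.4 201.5] psi -87.89 z-down err [-0.0036 -0.0017 -1.    ] F [ 0.4  0.2 -4. ] t 21.23 g 0.271
shift/row [0.0463 0.0078 0.0045] turn/row [0.0002 0.0002 0.0004] mm/row 11.793442171189133
```

>>> {"name": "send_rows", "arguments": {"increments": [[[0.046,0.008,0.0045,0,0,0,0.2],[0.046,0.008,0.0045,0,0,0,0.2],[0.046,0.008,0.0045,0,0,0.001,0.2],[0.046,0.008,0.0045,0,0,0.001,0.2],[0.046,0.008,0.0045,0,0,0,0.2],[0.046,0.008,0.0045,0,0,0,0.2],[0,0,0,0,0,0,0.2],[0,0,0,0,0,0,0.2],[0,0,0,0,0,0,0.2]]]}}

```text
time: 21.98
position: [593.1, -36.4, 135.9]
orientation: [65.1, 89.7, -22.9]
contact_force: [0.2, 0.2, -3.9]
grip_width: 0.275
```

Run:
```python
from h import *
go([590.9,-34.8,132],-88,1)
d=optics.grab_frame('side');t=optics.grab_frame('top')
a=rect('side',d,590.3,-35,110,110,300,2.5,1.97)
b=rect('top',t,590.3,-35,110,110,300,2.5,1.97)
m=np.vstack([cv2.rotate(a,cv2.ROTATE_90_CLOCKWISE),cv2.rotate(b,cv2.ROTATE_90_CLOCKWISE)])
cv2.imwrite('pics/l.png',m)
```

```text
pos [593.1 -36.4 135.9] psi -88.04 z-down err [ 0.0051 -0.0022 -1.    ] F [ 0.2  0.2 -3.9] t 21.98 g 0.275
shift/row [ 0.0157 -0.0087 -0.0066] turn/row [-0.0004  0.0015 -0.0032] mm/row 4.789794461901756
```

View pics/l.png

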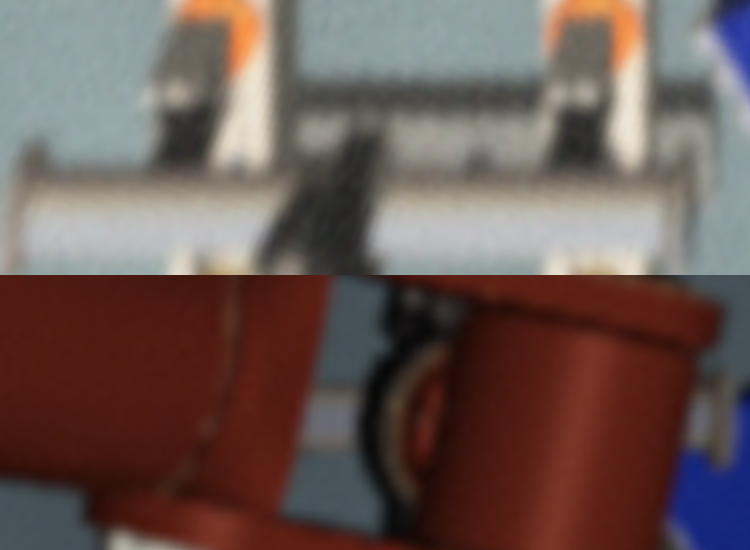

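>>> {"name": "send_rows", "arguments": {"increments": [[[0.01,-0.008,-0.0066,0,0.001,-0.003,0.2],[0.02,0,0,0,0,0,0.2],[0.015,0,0,0,0,0,0.2],[0,0,0,0,0,0,0.2],[0,0,0,0,0,0,0.2]]]}}

```text
time: 22.5
position: [590.2, -34.5, 123.6]
orientation: [-76.1, 89.9, -164.1]
contact_force: [-0.1, -0.7, -3.7]
grip_width: 0.272
```

Run:
```python
from h import *
go([590.9,-34.8,110],-88,1)
```

```text
pos [590.2 -34.5 123.6] psi -88.03 z-down err [-1.6e-03 -4.0e-04 -1.0e+00] F [-0.1 -0.7 -3.7] t 22.5 g 0.272
shift/row [0.0543 0.0027 0.0012] turn/row [-0.0003  0.0002  0.001 ] mm/row 13.60337109078068
```

>>> {"name": "send_rows", "arguments": {"increments": [[[0.01,0,0.001,0,0,0.001,0.2],[0.01,0,0,0,0,0,0.2],[0.01,0,0,0,0,0,0.2],[0,0,0,0,0,0,0.2],[0,0,0,0,0,0,0.2]]]}}

```text
time: 22.92
position: [590.5, -34.9, 116.4]
orientation: [48.7, 90.0, -39.3]
contact_force: [0.7, 0.3, -4.3]
grip_width: 0.273
```

>>> {"name": "send_rows", "arguments": {"increments": [[[0.008,0,0,0,0,0,0.2],[0.008,0,0,0,0,0,0.2],[0.008,0,0,0,0,0,0.2],[0,0,0,0,0,0,0.2],[0,0,0,0,0,0,0.2]]]}}

```text
time: 23.33
position: [590.5, -34.9, 110.5]
orientation: [52.7, 89.9, -35.4]
contact_force: [-0.6, -0.3, -4.6]
grip_width: 0.274
```

>>> {"name": "send_rows", "arguments": {"increments": [[[0.006,0,0,0,0,0,0.2],[0.006,0,0,0,0,0,0.2],[0.006,0,0,0,0,0,0.2],[0.004,0,0,0,0,0,0.2],[0,0,0,0,0,0,0.2],[0,0,0,0,0,0,0.2]]]}}

```text
time: 23.83
position: [590.6, -34.9, 105.2]
orientation: [58.6, 89.9, -29.5]
contact_force: [0.1, 0.1, -4.1]
grip_width: 0.275
```

>>> {"name": "send_rows", "arguments": {"increments": [[[0.004,0,0,0,0,0,0.2],[0.004,0,0,0,0,0,0.2],[0,0,0,0,0,0,0.2],[0,0,0,0,0,0,0.2]]]}}

```text
time: 24.17
position: [590.7, -35.0, 103.2]
orientation: [57.8, 89.9, -30.2]
contact_force: [-0.9, -0.5, -4.1]
grip_width: 0.276
```

>>> {"name": "send_rows", "arguments": {"increments": [[[0.004,0,0,0,0,0,0.2],[0.003,0,0,0,0,0,0.2],[0,0,0,0,0,0,0.2],[0,0,0,0,0,0,0.2]]]}}

```text
time: 24.5
position: [591.0, -35.0, 102.7]
orientation: [62.9, 89.9, -25.2]
contact_force: [-4.7, 0.5, 4.8]
grip_width: 0.276
```

Seated at 102.7 (predicted 102.8) with about 9 N. I'll ease off and release.

>>> {"name": "send_rows", "arguments": {"increments": [[[-0.004,0,0,0,0,0,0.2],[0,0,0,0,0,0,0.2],[0,0,0,0,0,0,0.32],[0,0,0,0,0,0,0.4],[0,0,0,0,0,0,0.5],[0,0,0,0,0,0,0.7],[0,0,0,0,0,0,0.7],[0,0,0,0,0,0,0.7],[0,0,0,0,0,0,0.7],[0,0,0,0,0,0,0.7]]]}}

```text
time: 25.33
position: [590.8, -35.0, 102.5]
orientation: [62.7, 89.9, -25.3]
contact_force: [0.7, 0.1, -0.1]
grip_width: 0.7
```

>>> {"name": "send_rows", "arguments": {"increments": [[[-0.02,0,0,0,0,0,0.7],[-0.05,0,0,0,0,0,0.7],[-0.1,0,0,0,0,0,0.7],[-0.12,0,0,0,0,0,0.7],[-0.12,0,0,0,0,0,0.7],[-0.12,0,0,0,0,0,0.7],[0,-0.12,0.1,0,0,0,0.7],[0,-0.12,0.1,0,0,0,0.7],[0,-0.12,0.1,0,0,0,0.7],[0,-0.12,0.1,0,0,0,0.7],[0,-0.06,0.1,0,0,0,0.7],[0,0,0.1,0,0,0,0.7],[0,0,0,0,0,0,0.7],[0,0,0,0,0,0,0.7]]]}}

```text
time: 26.5
position: [460.7, -190.4, 236.4]
orientation: [65.3, 89.8, -22.9]
contact_force: [0.2, 0.2, -0.7]
grip_width: 0.696
```

Run:
```python
from h import *
s=status.state();print(s['position'],s['contact_force'],s['time'])
d=optics.grab_frame('side');t=optics.grab_frame('top')
a=rect('side',d,590.3,-35,104.5,100,300,2.5,1.97)
b=rect('top',t,590.3,-35,104.5,100,300,2.5,1.97)
m=np.vstack([cv2.rotate(a,cv2.ROTATE_90_CLOCKWISE),cv2.rotate(b,cv2.ROTATE_90_CLOCKWISE)])
cv2.imwrite('pics/m.png',m)
```

```text
[ 460.74810956 -190.37328488  236.35866427] [ 0.2128974   0.21867016 -0.73394136] 26.5
```

View pics/m.png

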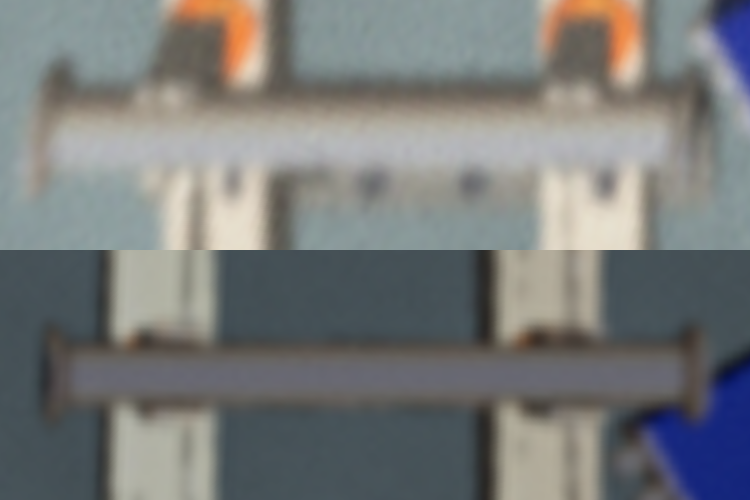

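```bash
python3 -c "
from plant import ctrl;print(ctrl.hand_in())"
```

```text
the job is handed in; nothing more can be done
None
```

The loose saddle is locked in the near channel, the pipe lies in both saddles and is released, and the job was handed in at about 26.6 s. No verdict came back.

- **Saddle:** I felt for the slot with about 8 N on one lip and slid about 3 mm toward -x until the head dropped through freely. I pressed it down about 18 mm, turned it a quarter and let it rise to about 13 mm below the channel top. The lifting force faded there, as it should when the teeth seat. The highest contact force reading was about 9 N.
- **Pipe:** It settled at the predicted height, with about 9 N as it touched down. I eased off and let go.

**Last checks:**
- The side camera put the two collars within about 1 mm of being in line. That was before the pipe was laid.
- Both cameras show the pipe in both troughs, its middle within about 1 mm of midway.
- The arm stands clear, and the wrist force is near zero.

**Less certain or in disagreement:**
- The saddle's lock depth, its upright stance and the pipe's level are inferred from tool height and the pictures, not measured directly.
- The camera's saddle spacing (about 161 mm) and channel spacing (about 159 mm) differ by about 2 mm, within the calibration error.
- I did not measure the bystanders again; no path came near them.
- I viewed 11 pictures, more than the planned 8 but under the limit of 12.

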